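# Tighten the loose battery cap of a kitchen scale

## Robot

A 6-joint arm with a two-finger parallel gripper is mounted at the origin on a cart in front of the work surface, level with it; the furniture and walls round the work are solid. World frame = base frame: x ahead of the robot, y to its left, z up, the work surface at z = 0. Lengths are in m, angles in degrees, forces in N, time in s.
With the tool pointing down it reaches from about 0.35 to 0.925 m from the base axis. Payload 6.4 kg.
Tool frame: the origin (TCP) lies at the very end of the fingers, on their centre line; the grasp point (between the pads) lies 19 mm behind it; z points along the fingers, y is the line along which they close (so a half turn about z gives the same grasp; the last joint's range is limited). The gripper opens to 85 mm and grips with 20 to 120 N. Pads are 22 mm wide; open, the fingers measure 114 mm over their backs; the gripper's body (76 mm by 85 mm) begins 54 mm behind the grasp point. The pads swing forward as they close: fully open they stand 13 mm farther back than shut.
Start: joints at [-85.319, 14.043, 89.255, -0, 76.702, -9.975], TCP at [0.164, -0.629, 0.231] pointing down, gripper open.
Joint ranges: [-179.41, 179.41], [-58.25, 129.5], [7.25, 145.43], [-54.29, 234.29], [11.92, 165.04], [-157.13, 157.13]. Speed limits (degrees/s): [147.25, 147.25, 180, 180, 180, 180].

## Interface

Orientations are given as a 3x3 rotation matrix whose columns are the frame's x, y, z axes.
In Python, from workcell import status, snapshot, calibration, ticket gives the robot as it stands. The module is installed in compiled form; this text tells all that it offers.
- The arm moves only by the tool arm_command, never from a script. Its argument "targets" is a list of rows, each an object of numbers: "wx", "wy", "wz": the turn, a rotation vector about the world's x, y, z in rad; "tx", "ty", "tz": the shift along the world's x, y, z in cm; "hand": the closure, from -1 (fully open) to 1 (shut). A call has 1 to 20 rows; each row shifts and turns the commanded pose from where the row before left it; what a row does not reach is not made up. A row lasts 1/8 s, in which the tool goes at most 62.5 mm and 10.7 degrees, less where a joint would pass 70% of its speed; a pose out of reach is approached as far as the arm can. A call is refused whole if a number of a shift passes 6.25 or a number of a turn 0.188, either way. A call with a gripper value outside its range is refused whole. The fingers move at their own pace and stop on an object; the grip force is fixed at half the most. Time passes only in rows, so rows that do not move let the fingers close. It gives the time, the measured TCP pose, the force, the opening and the grip force at its end, in the units of the state.
- status.sense(): the state, without advancing time (a new reading comes with each control period).
- snapshot(name): name is "side" or "top" or "wrist"; returns the picture (480x640x3 uint8, red, green, blue); there is no depth.
- calibration(name): a dict with "vfov" (degrees; the focal length in pixels is half the picture's height over the tangent of half this angle, whatever the lens; pixels are square), "cx", "cy" (the principal point, pixels), "rvec" (rotation vector, rad) and "tvec" (3), from world to camera coordinates, as OpenCV has them. Camera axes: x right, y down, z forward; pixel columns grow to the right and rows downward; lengths in m; the calibration is good to about 2 mm. A picture is of the moment at which its call begins: read the wrist's pose just before it. calibration takes no time and is no camera call; for the wrist camera it gives the pose at the moment of the call.
- ticket.job_done(): hands the job in; it is judged then, once.
The state is a dict: "time_s": time; "joints": joint angles; "qvel": joint speeds; "effort": joint torques, N m; "position": TCP position; "tool_rot": TCP orientation; "force": force on the tool from outside, world axes, zero at the start; "wrist_torque": the same for the moment, N m; "gripper_width": finger opening in m; "grip_force": force on a finger pad.
Only numpy, scipy, OpenCV 4.12 (cv2) and the standard library are available. Lean on these libraries where they do the work, as an engineer would, in place of code of your own. Each camera call takes 0.05 s, during which the arm holds its last target. There are 200 camera calls.

## Task

A kitchen scale lies face down on the worktop; one of the two round slotted caps on its back, the one that stands a little higher and whose slot lies nearly across the scale instead of along its long side, is loose. Take the screwdriver from its wooden holder, set its blade in the slot of the loose cap, and, keeping it pressed down, turn this battery cap clockwise to its stop (about 65 degrees) with the screwdriver, not with the fingers. Then stand the screwdriver back upright in its holder and let go.

Things in the scene. Friction and masses are not known exactly. Their poses are not given: they have to be found in the camera images.
- screwdriver: Stubby flat-blade screwdriver upright in the holder, 0.12 kg, 114 mm. Origin: middle of the blade's bottom edge; z up the shaft, x along the blade's width. Blade 18 mm wide, 4 thick; shaft 8 mm; round guard 44 mm across at z 40-46; brown wooden handle 30 (x) x 24 mm (y), z 46-114. Grip across the 24 mm flats at about z = 83 mm with some 40 N. Half a turn about z leaves it the same.
- holder: Pale wooden block 66 x 66 x 46 mm high, fixed to the worktop; origin at the centre of its underside, z up. A round 30 mm hole runs down through its middle. The standing screwdriver's guard rests on the top, its origin then 6 mm above the block's origin; it may stand turned any way about the vertical.
- scale: White kitchen scale lying face down, fixed, 140 (x) x 190 mm (y); origin at the centre of its underside, back at z = 26 mm, 3 mm rubber feet near the corners. Two like metal caps stand on its back at y = +52 and -52 mm, each in a grey collar 5 mm high: the loose one (3 mm higher, slot nearly across the scale) at either end, the tight one (slot along the scale's y) at the other.
- loose_cap: The loose battery cap, metal, 40 mm in diameter. Origin: centre of its slot's floor, on the turning axis, 34 mm above the worktop at joint value 0; z up, x along the slot. The slot runs right across, 8 mm wide (13 mm at its chamfered mouth) and 8 mm deep: the blade has about 13 degrees of play each way. Half a turn leaves the slot the same.
- cap_turn (a joint): Turn of the loose cap in rad, growing clockwise from above: starts between 0 and 0.2; 1.2 is the stop (tight). Coarse thread: it sinks 2.5 mm per rad and the screwdriver must follow it down, pressed with some 8 N. It takes about 0.1 N m; pressing alone does not turn it; it stays where left. Because of the play, turn the screwdriver about 0.22 rad further than the cap has to go.
Things that resemble listed ones, but are neither listed nor needed, are in the scene too. What is shaped like the screwdriver but green or turquoise is not meant.

How it is judged (in metres and radians):
On the way, in this order (a step that is already met when the one before it is completed fails the run):
1. the screwdriver's blade is seated in the slot of the loose cap and pressed down, before the cap is turned home (contact force between screwdriver and loose_cap above 1.5 N and z of screwdriver in the frame of loose_cap below 0.004 m and horizontal distance between screwdriver and loose_cap below 0.015 m and value of joint cap_turn below 0.6 rad), for 0.1 s.
2. the cap is turned to its stop (above 1.0 rad) with the blade still pressed in its slot (value of joint cap_turn above 1 rad and contact force between screwdriver and loose_cap above 1 N and z of screwdriver in the frame of loose_cap below 0.005 m and horizontal distance between screwdriver and loose_cap below 0.015 m), for 0.1 s.
At the end, for the whole second after the job is handed in: The loose cap is turned to at least 1.0 rad (stop at 1.2), and the screwdriver stands at rest in the holder's hole: its origin within 20 mm of the holder's axis and less than 16 mm above the holder's underside, upright within 10 degrees (value of joint cap_turn above 1 rad and horizontal distance between screwdriver and holder below 0.02 m and z of screwdriver in the frame of holder below 0.016 m and angle between screwdriver's own z axis and vertical below 0.18 rad and linear speed of screwdriver below 0.03 m/s); the robot touches nothing.
It fails at once if the fingers turn or press the loose cap (contact force between the fingers and loose_cap above 1 N).
It also fails if it takes over 54 s, if anything falls off the work surface, if the arm or the gripper's body presses on something with over 40 N, if the wrist force passes 120 N, or if a joint passes its speed limit or range.

## Working session

There is one attempt and no reset: what is moved stays moved. The work goes in short steps, Python scripts to look and compute and a tool call to move; the robot and the scene stay as the last step left them, time stands still between calls to the robot, and variables do not carry over. Pictures are saved under pics/ and viewed, at most 10 in all, crops included, and the job is handed in when it is done.

Besides the shell and the picture viewer there is one more tool, called after "Call:" as a command line: name --argument value ..., lists and objects as JSON in quotes. arm_command: Moves the arm, as the interface text tells. Its arguments: {"type":"object","properties":{"targets":{"type":"array"}},"required":["targets"]}

```bash
mkdir -p pics; cat > h.py <<'E'
import numpy as np, cv2
from workcell import status, snapshot, calibration, ticket
def save(n,img): cv2.imwrite(f'pics/{n}.png',img[:,:,::-1])
def cam(name):
    c=calibration(name); R=cv2.Rodrigues(np.array(c['rvec'],float))[0]; t=np.array(c['tvec'],float).ravel()
    f=240/np.tan(np.radians(c['vfov'])/2); return f,c['cx'],c['cy'],R,t
def ray(C,u,v,z):
    f,cx,cy,R,t=C; o=-R.T@t; d=R.T@np.array([(u-cx)/f,(v-cy)/f,1]); return o+d*(z-o[2])/d[2]
def proj(C,p):
    f,cx,cy,R,t=C; q=R@np.array(p)+t; return np.array([cx+f*q[0]/q[2],cy+f*q[1]/q[2]])
E
python3 - <<'E'
from h import *
a=snapshot('top');b=snapshot('side');save('top',a);save('side',b)
for n in('top','side','wrist'):
    C=cam(n);print(n,C[0],-C[3].T@C[4],C[3][2],calibration(n).keys())
s=status.sense();print(s)
E
```

```text
top 453.9788457673413 [ 0.27329404 -0.15333011  1.26035468] [ 0.17346141 -0.02237925 -0.98458636] dict_keys(['vfov', 'cx', 'cy', 'rvec', 'tvec'])
side 547.0767971040792 [0.34398434 0.46005281 1.15792837] [ 0.10769934 -0.50168975 -0.8583171 ] dict_keys(['vfov', 'cx', 'cy', 'rvec', 'tvec'])
wrist 426.146035012112 [ 0.23611417 -0.60924729  0.37216694] [-0.28768994 -0.07307485 -0.95493171] dict_keys(['vfov', 'cx', 'cy', 'rvec', 'tvec'])
{'time_s': 0.1, 'joints': array([-8.53210150e+01,  1.40804700e+01,  8.93174331e+01, -1.36189271e-03,
        7.67025346e+01, -9.97679293e+00]), 'qvel': array([ 0.09141272, -0.13682824, -0.21032924,  0.01598732,  0.00194871,
        0.03034741]), 'effort': array([ 8.52821813e-05, -4.30669963e+01, -3.27129257e+01, -8.96550887e-05,
        2.85596019e-03, -5.58642711e-06]), 'position': array([ 0.1643983 , -0.62834918,  0.23029122]), 'tool_rot': array([[ 9.67461955e-01,  2.53016477e-01, -1.66049933e-04],
       [ 2.53016376e-01, -9.67460422e-01,  1.74523923e-03],
       [ 2.80927543e-04, -1.73046591e-03, -9.99998463e-01]]), 'force': array([-0.66593248, -0.87179612,  0.40943293]), 'wrist_torque': array([ 0.01093475,  0.0163288 , -0.0046093 ]), 'grip_force': 0.0, 'gripper_width': 0.08548354491725443}
```

View pics/top.png

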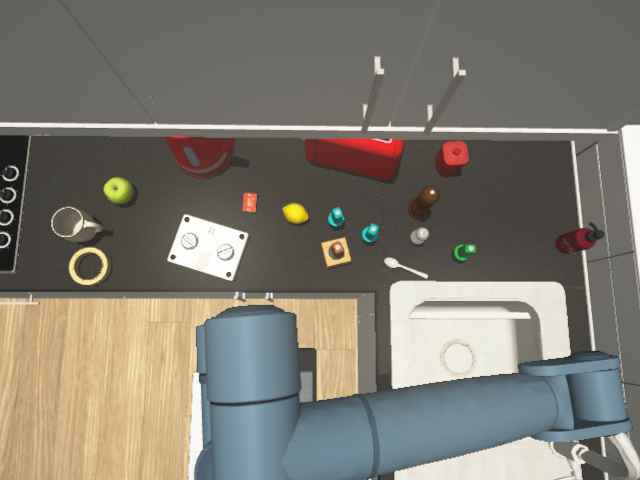

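View pics/side.png

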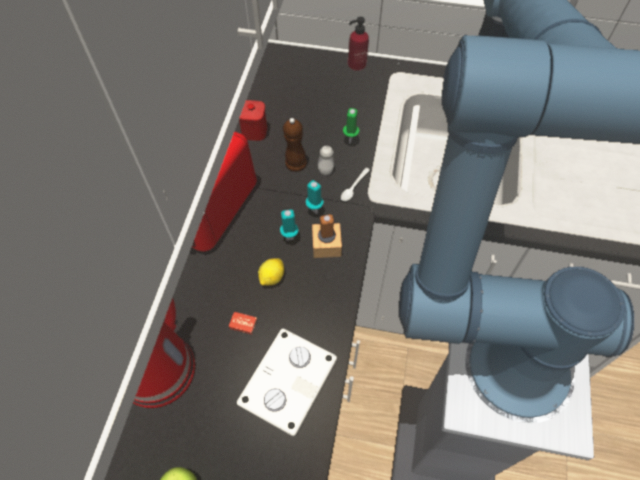

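The top view shows the scale at about (208,247) with caps at (190,241) and (226,252), and the holder with the brown screwdriver at (336,252). Two turquoise decoys stand at (336,217) and (371,233).

```bash
python3 - <<'E'
from h import *
a=cv2.imread('pics/top.png');b=cv2.imread('pics/side.png')
T=cam('top');S=cam('side')
for n,u,v,z in[('capL',190,241,.04),('capR',226,252,.04)]: print(n,ray(T,u,v,z))
for n,u,v,z in[('cap1',300,356,.04),('cap2',275,400,.04)]: print(n,ray(S,u,v,z))
# holder: pale-wood mask
for nm,im,C,box in(('top',a,T,(310,230,360,275)),('side',b,S,(300,205,350,265))):
    x0,y0,x1,y1=box; h=cv2.cvtColor(im[y0:y1,x0:x1],cv2.COLOR_BGR2HSV)
    m=cv2.inRange(h,(8,70,150),(25,255,255)); c=max(cv2.findContours(m,0,2)[0],key=cv2.contourArea)
    p=cv2.boxPoints(cv2.minAreaRect(c))+[x0,y0]; print(nm,'holder',[ray(C,*q,.046)[:2].round(3) for q in p])
c1=cv2.resize(a[205:285,155:265],None,fx=4,fy=4,interpolation=2)
c2=cv2.resize(b[325:435,235:340],None,fx=4,fy=4,interpolation=2)
c3=cv2.resize(a[225:275,305:375],None,fx=4,fy=4,interpolation=2)
o=np.zeros((560,800,3),np.uint8);o[:320,:440]=c1;o[:440,440:800]=c2[:,:360];o[330:530,:280]=c3
cv2.imwrite('pics/c.png',o)
E
```

```text
capL [0.4955605  0.17513569 0.04      ]
capR [0.46577269 0.07670475 0.04      ]
cap1 [0.46717177 0.08086429 0.04      ]
cap2 [0.4969945  0.18205781 0.04      ]
top holder [array([ 0.493, -0.179]), array([ 0.51 , -0.246]), array([ 0.443, -0.261]), array([ 0.426, -0.196])]
side holder [array([ 0.511, -0.248]), array([ 0.444, -0.265]), array([ 0.429, -0.197]), array([ 0.494, -0.18 ])]
```

View pics/c.png

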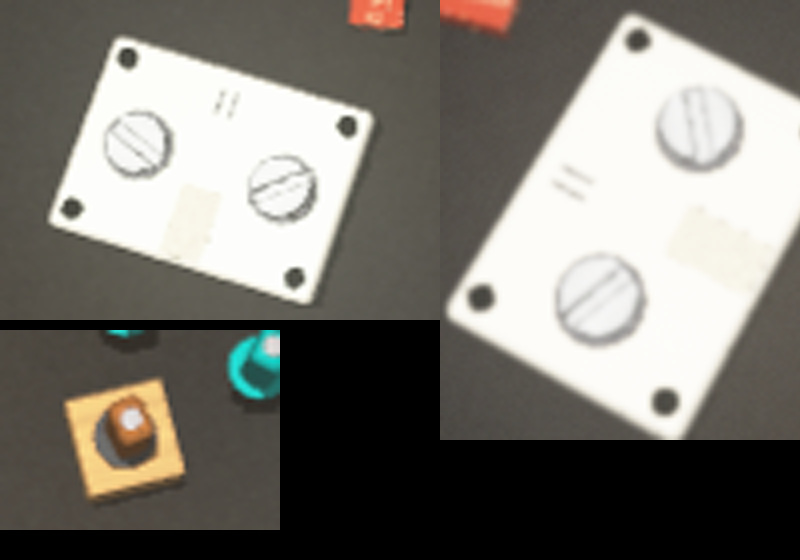

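The crop shows both slots: the right cap (lower world y) looks turned about 40° from the scale's axis, and the left one is nearer to it. I'll move over the holder and then the scale for closer wrist views.

Call:
arm_command --targets '[{"tx": 3.05, "ty": 4.07, "tz": 0.2}, {"tx": 3.05, "ty": 4.07, "tz": 0.2}, {"tx": 3.05, "ty": 4.07, "tz": 0}, {"tx": 3.05, "ty": 4.07}, {"tx": 3.05, "ty": 4.07}, {"tx": 3.05, "ty": 4.07}, {"tx": 3.05, "ty": 4.07}, {"tx": 3.05, "ty": 4.07}, {"tx": 3.05, "ty": 4.07}, {"tx": 3.05, "ty": 4.07}, {"hand": -1}, {"hand": -1}]'

```text
validation failed for argument at $.ta...
```

```bash
python3 - <<'E'
from h import *
import pickle
s=status.sense();C=cam('wrist');w=snapshot('wrist');save('w1',w);pickle.dump(C,open('w1.pkl','wb'))
print(s['time_s'],s['position'],s['tool_rot'],s['force'])
E
```

```text
0.1 [ 0.1643983  -0.62834918  0.23029122] [[ 9.67461955e-01  2.53016477e-01 -1.66049933e-04]
 [ 2.53016376e-01 -9.67460422e-01  1.74523923e-03]
 [ 2.80927543e-04 -1.73046591e-03 -9.99998463e-01]] [-0.66593248 -0.87179612  0.40943293]
```

Call:
arm_command --targets '[{"ty": 6, "tx": 0.1}, {"ty": 6, "tx": 0.1}, {"ty": 6, "tx": 0.1}, {"ty": 6, "tx": 0.1}, {"ty": 6, "tx": 0.1}, {"ty": 5, "tz": -2}, {"ty": 0, "tz": -2}, {"hand": -1}, {"hand": -1}]'

```text
validation failed for argument at $.ta...
```

```bash
python3 - <<'E'
from h import *
import pickle
s=status.sense();C=cam('wrist');w=snapshot('wrist');save('w2',w);pickle.dump(C,open('w2.pkl','wb'))
print(s['time_s'],s['position'],s['tool_rot'],s['force'])
E
```

```text
0.15 [ 0.16441653 -0.6284107   0.23043679] [[ 9.67474950e-01  2.52966810e-01 -1.16758029e-04]
 [ 2.52966694e-01 -9.67473810e-01  1.50959986e-03]
 [ 2.68918325e-04 -1.49003594e-03 -9.99998854e-01]] [ 0.38433722 -0.11942745  0.94976116]
```

View pics/w1.png

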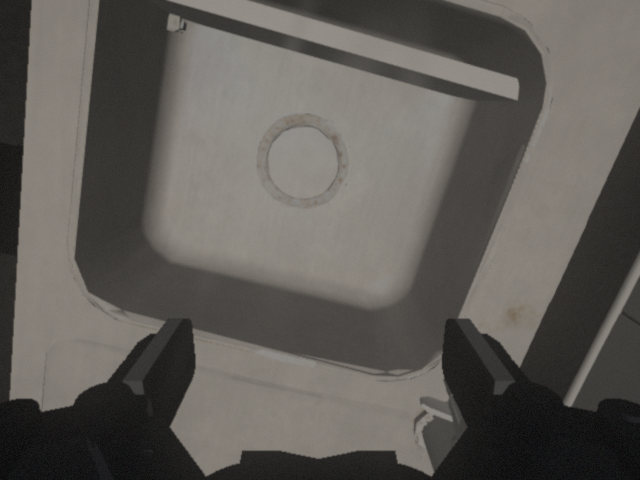

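View pics/w2.png

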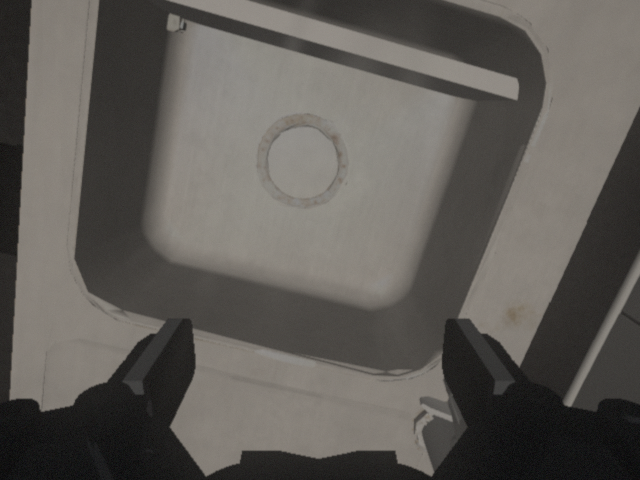

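Both pictures show only the empty sink, with fingertips near row 320, because the moves were refused. The rows probably need every key, so I'll resend them complete.

Call:
arm_command --targets '[{"wx": 0, "wy": 0, "wz": 0, "tx": 2.8, "ty": 4.07, "tz": 0.3, "hand": -1}, {"wx": 0, "wy": 0, "wz": 0, "tx": 2.8, "ty": 4.07, "tz": 0.3, "hand": -1}, {"wx": 0, "wy": 0, "wz": 0, "tx": 2.8, "ty": 4.07, "tz": 0, "hand": -1}, {"wx": 0, "wy": 0, "wz": 0, "tx": 2.8, "ty": 4.07, "tz": 0, "hand": -1}, {"wx": 0, "wy": 0, "wz": 0, "tx": 2.8, "ty": 4.07, "tz": 0, "hand": -1}, {"wx": 0, "wy": 0, "wz": 0, "tx": 2.8, "ty": 4.07, "tz": 0, "hand": -1}, {"wx": 0, "wy": 0, "wz": 0, "tx": 2.8, "ty": 4.07, "tz": 0, "hand": -1}, {"wx": 0, "wy": 0, "wz": 0, "tx": 2.8, "ty": 4.07, "tz": 0, "hand": -1}, {"wx": 0, "wy": 0, "wz": 0, "tx": 2.8, "ty": 4.07, "tz": 0, "hand": -1}, {"wx": 0, "wy": 0, "wz": 0, "tx": 2.8, "ty": 4.07, "tz": 0, "hand": -1}, {"wx": 0, "wy": 0, "wz": 0, "tx": 0, "ty": 0, "tz": 0, "hand": -1}]'

```text
time_s: 1.58
position: [0.4455, -0.2194, 0.2372]
tool_rot: [[0.966, 0.258, -0.0], [0.258, -0.966, 0.0], [0.0, -0.0, -1.0]]
force: [-0.5, -0.3, 0.0]
gripper_width: 0.0855
grip_force: 0.0
```

```bash
python3 - <<'E'
from h import *
import pickle
s=status.sense();C=cam('wrist');w=snapshot('wrist');save('w3',w);pickle.dump(C,open('w3.pkl','wb'))
print(s['time_s'],s['position'],s['tool_rot'],s['force'])
E
```

```text
1.575 [ 0.44552134 -0.21939468  0.23716878] [[ 9.66221919e-01  2.57711471e-01 -2.75827955e-05]
 [ 2.57711461e-01 -9.66221838e-01  4.02577609e-04]
 [ 7.70977685e-05 -3.96087713e-04 -9.99999919e-01]] [-0.50048261 -0.32699257  0.03029258]
```

Call:
arm_command --targets '[{"wx": 0, "wy": 0, "wz": 0, "tx": 0, "ty": 6, "tz": 0, "hand": -1}, {"wx": 0, "wy": 0, "wz": 0, "tx": 0, "ty": 6, "tz": 0, "hand": -1}, {"wx": 0, "wy": 0, "wz": 0, "tx": 0, "ty": 6, "tz": 0, "hand": -1}, {"wx": 0, "wy": 0, "wz": 0, "tx": 0, "ty": 6, "tz": 0, "hand": -1}, {"wx": 0, "wy": 0, "wz": 0, "tx": 0, "ty": 6, "tz": -1.5, "hand": -1}, {"wx": 0, "wy": 0, "wz": 0, "tx": 0, "ty": 4, "tz": -2, "hand": -1}, {"wx": 0, "wy": 0, "wz": 0, "tx": 0, "ty": 0, "tz": 0, "hand": -1}, {"wx": 0, "wy": 0, "wz": 0, "tx": 0, "ty": 0, "tz": 0, "hand": -1}]'

```text
time_s: 2.62
position: [0.4449, 0.1171, 0.2026]
tool_rot: [[0.968, 0.252, 0.0], [0.252, -0.968, -0.0], [0.0, 0.001, -1.0]]
force: [-1.3, -0.1, 0.3]
gripper_width: 0.0855
grip_force: 0.0
```

```bash
python3 - <<'E'
from h import *
import pickle
s=status.sense();C=cam('wrist');w=snapshot('wrist');save('w4',w);pickle.dump(C,open('w4.pkl','wb'))
print(s['time_s'],s['position'],s['tool_rot'],s['force'])
E
```

```text
2.625 [0.4448675  0.11708516 0.20255217] [[ 9.67777358e-01  2.51807131e-01  3.92606049e-04]
 [ 2.51807301e-01 -9.67777280e-01 -4.68280548e-04]
 [ 2.62038833e-04  5.52052381e-04 -9.99999813e-01]] [-1.2686444  -0.06845433  0.2529774 ]
```

View pics/w3.png

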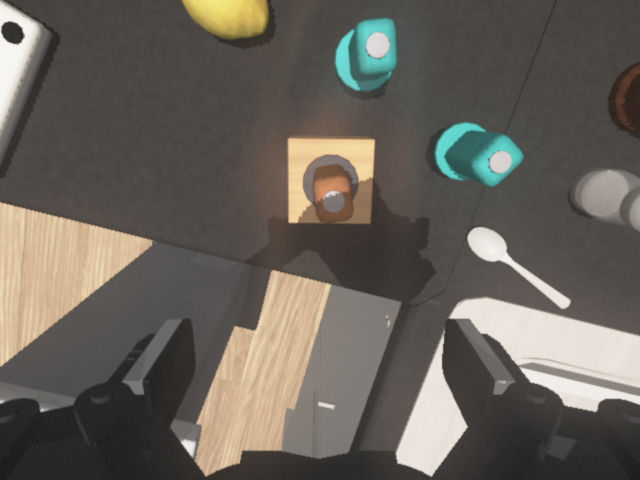

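View pics/w4.png

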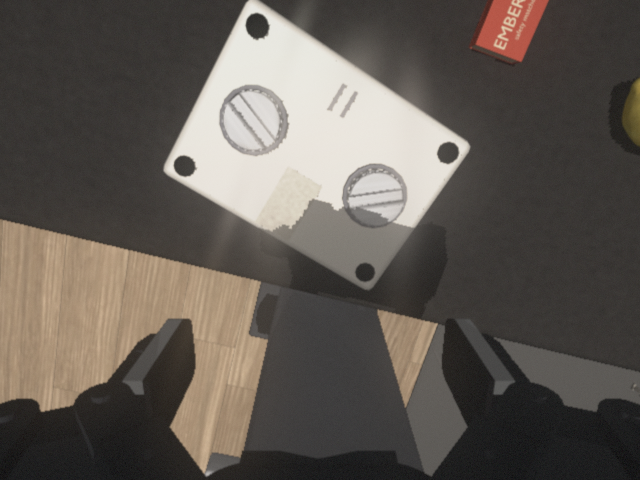

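w3 shows the holder at (332,180) with the brown handle's top at (333,202). w4 shows the caps at (254,120) and (375,196), and the right one's slot is the more crosswise of the two. Next I'll fit these numerically.

```bash
cat > m.py <<'E'
from h import *
import pickle
im=cv2.imread('pics/w4.png');C=pickle.load(open('w4.pkl','rb'))
g=cv2.cvtColor(im,cv2.COLOR_BGR2GRAY)
# scale axis from feet
feet=[(257,26),(185,165),(448,152),(365,272)]
F=[ray(C,*p,.029)[:2] for p in feet];F=np.array(F)
ax=(F[0]-F[2]+F[1]-F[3])/2;print('feet ctr',F.mean(0),'long axis deg',np.degrees(np.arctan2(ax[1],ax[0])),'across',np.degrees(np.arctan2(*(F[0]-F[1])[::-1])))
for n,(u,v) in(('L',(254,120)),('R',(375,196))):
    x0,y0=u-42,v-42;c=g[y0:y0+84,x0:x0+84]
    l=cv2.createLineSegmentDetector().detect(c)[0].reshape(-1,4)
    for s in l:
        L=np.hypot(s[2]-s[0],s[3]-s[1])
        if L>22:
            P=ray(C,s[0]+x0,s[1]+y0,.042)[:2];Q=ray(C,s[2]+x0,s[3]+y0,.042)[:2];d=Q-P
            print(n,s.round(0)+[x0,y0,x0,y0],'deg',round(np.degrees(np.arctan2(d[1],d[0]))%180,1),'mid',((P+Q)/2).round(4),'len',round(np.hypot(*d),4))
o=np.hstack([cv2.resize(im[v-40:v+40,u-40:u+40],None,fx=5,fy=5,interpolation=2) for u,v in((254,120),(375,196))])
C3=pickle.load(open('w3.pkl','rb'));i3=cv2.imread('pics/w3.png')
o=np.vstack([o,np.zeros((200,800,3),np.uint8)]);o[400:,:200]=cv2.resize(i3[130:230,282:382],None,fx=2,fy=2)
t=cv2.imread('pics/top.png');o[400:,200:400]=cv2.resize(t[232:272,316:356],(200,200))
cv2.imwrite('pics/c2.png',o)
E
python3 m.py
```

```text
feet ctr [0.48335542 0.12967679] long axis deg 72.93725631808611 across -16.983161127015798
L [224.  97. 244.  84.] deg 135.9 mid [0.5147 0.1944] len 0.0164
L [231. 101. 267. 147.] deg 51.9 mid [0.4957 0.1797] len 0.0378
L [224. 105. 223. 127.] deg 8.4 mid [0.4967 0.1976] len 0.0148
L [272. 139. 239.  96.] deg 51.9 mid [0.5012 0.1764] len 0.0353
L [261. 146. 228. 104.] deg 52.0 mid [0.4941 0.1827] len 0.0349
L [241.  94. 273. 136.] deg 51.8 mid [0.5034 0.1756] len 0.0342
R [349. 173. 370. 162.] deg 132.5 mid [0.4869 0.0986] len 0.0167
R [371. 162. 392. 167.] deg 92.2 mid [0.4929 0.0841] len 0.0157
R [355. 205. 401. 198.] deg 113.5 mid [0.4664 0.0789] len 0.0335
R [399. 191. 350. 197.] deg 112.6 mid [0.4713 0.0831] len 0.0352
R [351. 194. 398. 187.] deg 112.9 mid [0.4737 0.0835] len 0.0341
R [407. 186. 404. 211.] deg 10.9 mid [0.4738 0.0603] len 0.0185
R [404. 203. 366. 208.] deg 112.5 mid [0.4654 0.0733] len 0.0271
R [360. 226. 344. 211.] deg 60.7 mid [0.4498 0.0938] len 0.0166
R [385. 227. 361. 227.] deg 103.1 mid [0.4476 0.0769] len 0.0175
```

View pics/c2.png

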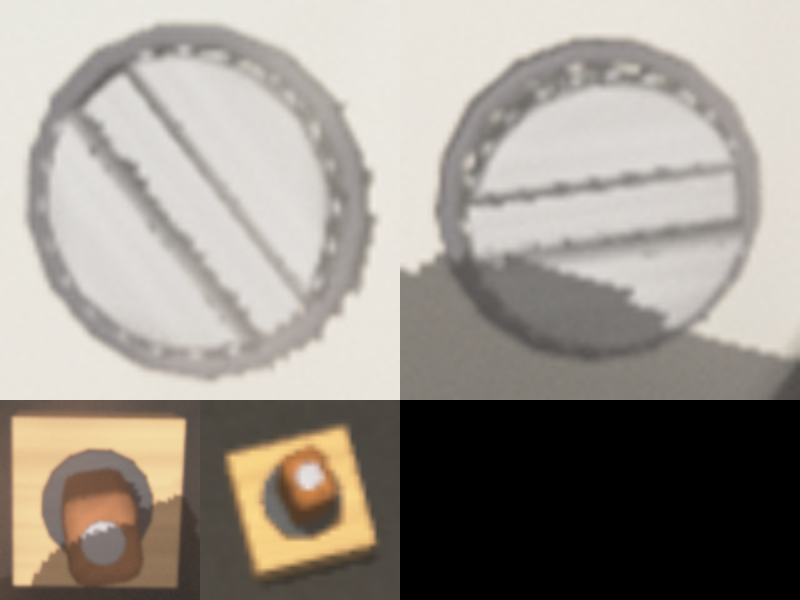

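The left cap's slot is at 52° (scale axis 73°). The right one is at 113°, and its disc stands about 3–4 mm higher over its collar, so the right cap at about (0.468, 0.080) is the loose one. Next I'll locate the screwdriver's axis.

```bash
python3 - <<'E'
from h import *
import pickle
C=pickle.load(open('w3.pkl','rb'));T=cam('top')
print(ray(C,333.5,201.5,.12),ray(C,330.5,180,.052))
i=cv2.imread('pics/w3.png');h=cv2.cvtColor(i[130:235,270:390],cv2.COLOR_BGR2HSV)
# white top cap in top view and handle there
print('top view cap',ray(T,316+(308-200)/5,232+(475-400)/5,.12))
s=status.sense();print(s['joints'])
# holder top corners from wrist
print([ray(C,u,v,.046)[:2].round(4) for u,v in((288,138),(375,139),(372,223),(288,223))])
E
```

```text
[ 0.46755086 -0.22250489  0.12      ] [ 0.47012108 -0.22173509  0.052     ]
top view cap [ 0.46736246 -0.2212501   0.12      ]
[ 5.60167199e-01 -1.08492321e+01  1.17752867e+02 -1.81662737e-02
  7.30363849e+01  7.60222683e+01]
[array([ 0.4917, -0.1824]), array([ 0.5081, -0.2465]), array([ 0.4444, -0.2637]), array([ 0.4269, -0.1983])]
```

Call:
arm_command --targets '[{"wx": 0, "wy": 0, "wz": 0, "tx": 0.4, "ty": -5.65, "tz": 0, "hand": -1}, {"wx": 0, "wy": 0, "wz": 0, "tx": 0.4, "ty": -5.65, "tz": 0, "hand": -1}, {"wx": 0, "wy": 0, "wz": 0, "tx": 0.4, "ty": -5.65, "tz": 0, "hand": -1}, {"wx": 0, "wy": 0, "wz": 0, "tx": 0.4, "ty": -5.65, "tz": -1, "hand": -1}, {"wx": 0, "wy": 0, "wz": 0, "tx": 0.4, "ty": -5.65, "tz": -1, "hand": -1}, {"wx": 0, "wy": 0, "wz": 0, "tx": 0.3, "ty": -5.65, "tz": -1.5, "hand": -1}, {"wx": 0, "wy": 0, "wz": 0, "tx": 0, "ty": 0, "tz": 0, "hand": -1}, {"wx": 0, "wy": 0, "wz": 0, "tx": 0, "ty": 0, "tz": 0, "hand": -1}]'

```text
time_s: 3.68
position: [0.4671, -0.2218, 0.1678]
tool_rot: [[0.968, 0.251, 0.0], [0.251, -0.968, -0.0], [0.0, 0.0, -1.0]]
force: [-0.5, 0.8, 0.3]
gripper_width: 0.0855
grip_force: 0.0
```

Call:
arm_command --targets '[{"wx": 0, "wy": 0, "wz": 0, "tx": 0.1, "ty": 0, "tz": -2.5, "hand": -1}, {"wx": 0, "wy": 0, "wz": 0, "tx": 0, "ty": 0, "tz": -2.5, "hand": -1}, {"wx": 0, "wy": 0, "wz": 0, "tx": 0, "ty": 0, "tz": -2.5, "hand": -1}, {"wx": 0, "wy": 0, "wz": 0, "tx": 0, "ty": 0, "tz": -2.2, "hand": -1}, {"wx": 0, "wy": 0, "wz": 0, "tx": 0, "ty": 0, "tz": 0, "hand": -1}, {"wx": 0, "wy": 0, "wz": 0, "tx": 0, "ty": 0, "tz": 0, "hand": 1}, {"wx": 0, "wy": 0, "wz": 0, "tx": 0, "ty": 0, "tz": 0, "hand": 1}, {"wx": 0, "wy": 0, "wz": 0, "tx": 0, "ty": 0, "tz": 0, "hand": 1}, {"wx": 0, "wy": 0, "wz": 0, "tx": 0, "ty": 0, "tz": 0, "hand": 1}, {"wx": 0, "wy": 0, "wz": 0, "tx": 0, "ty": 0, "tz": 0, "hand": 1}, {"wx": 0, "wy": 0, "wz": 0, "tx": 0, "ty": 0, "tz": 0, "hand": 1}, {"wx": 0, "wy": 0, "wz": 0, "tx": 0, "ty": 0, "tz": 0, "hand": 1}]'

```text
time_s: 5.18
position: [0.469, -0.2213, 0.0712]
tool_rot: [[0.967, 0.253, 0.001], [0.253, -0.967, -0.001], [0.001, 0.001, -1.0]]
force: [-1.8, 0.9, 5.8]
gripper_width: 0.0239
grip_force: 57.4
```

Call:
arm_command --targets '[{"wx": 0, "wy": 0, "wz": 0, "tx": 0, "ty": 0, "tz": 1.5, "hand": 1}, {"wx": 0, "wy": 0, "wz": 0, "tx": 0, "ty": 0, "tz": 2.5, "hand": 1}, {"wx": 0, "wy": 0, "wz": 0, "tx": 0, "ty": 0, "tz": 2.5, "hand": 1}, {"wx": 0, "wy": 0, "wz": 0.1716, "tx": 0, "ty": 2, "tz": 1, "hand": 1}, {"wx": 0, "wy": 0, "wz": 0.1716, "tx": 0, "ty": 3, "tz": 0, "hand": 1}, {"wx": 0, "wy": 0, "wz": 0.1716, "tx": 0, "ty": 3, "tz": 0, "hand": 1}, {"wx": 0, "wy": 0, "wz": 0.1716, "tx": 0, "ty": 3.2, "tz": 0, "hand": 1}, {"wx": 0, "wy": 0, "wz": 0.1716, "tx": 0, "ty": 3.2, "tz": 0, "hand": 1}, {"wx": 0, "wy": 0, "wz": 0.1716, "tx": 0, "ty": 3.2, "tz": 0, "hand": 1}, {"wx": 0, "wy": 0, "wz": 0.1716, "tx": 0, "ty": 3.2, "tz": 0, "hand": 1}, {"wx": 0, "wy": 0, "wz": 0.1716, "tx": 0, "ty": 3.2, "tz": 0, "hand": 1}, {"wx": 0, "wy": 0, "wz": 0.1716, "tx": 0, "ty": 3.2, "tz": 0, "hand": 1}, {"wx": 0, "wy": 0, "wz": 0.1716, "tx": 0, "ty": 2.9, "tz": 0, "hand": 1}, {"wx": 0, "wy": 0, "wz": 0, "tx": 0, "ty": 0, "tz": 0, "hand": 1}, {"wx": 0, "wy": 0, "wz": 0, "tx": 0, "ty": 0, "tz": 0, "hand": 1}]'

```text
time_s: 7.05
position: [0.4684, 0.0797, 0.1455]
tool_rot: [[-0.389, 0.921, 0.0], [0.921, 0.389, -0.0], [-0.0, -0.0, -1.0]]
force: [1.1, -1.3, -1.1]
gripper_width: 0.0238
grip_force: 56.9
```

```bash
python3 - <<'E'
from h import *
s=status.sense();C=cam('wrist');w=snapshot('wrist');t=snapshot('side')
print(s['position'],np.degrees(np.arctan2(s['tool_rot'][1,0],s['tool_rot'][0,0])),s['force'],s['joints'])
o=np.zeros((480,800,3),np.uint8);o[:,:440]=w[:,100:540]
u,v=proj(cam('side'),(.468,.08,.06)).astype(int);print(u,v)
o[:360,440:]=cv2.resize(t[v-45:v+45,u-45:u+45],(360,360),interpolation=2);save('w5',o)
print('cap px in wrist',proj(C,(.468,.08,.042)),'tip px',proj(C,s['position']+s['tool_rot'][:,2]*.065))
E
```

```text
[0.46843551 0.07972908 0.14548661] 112.88521028508269 [ 1.06767188 -1.29456673 -1.09692112] [-4.03660883e+00 -4.19115304e+00  1.18268197e+02 -2.31399965e-02
  6.59148603e+01 -2.69123769e+01]
299 352
cap px in wrist [320.16792697 243.14400784] tip px [320.98684979 266.01651849]
```

View pics/w5.png

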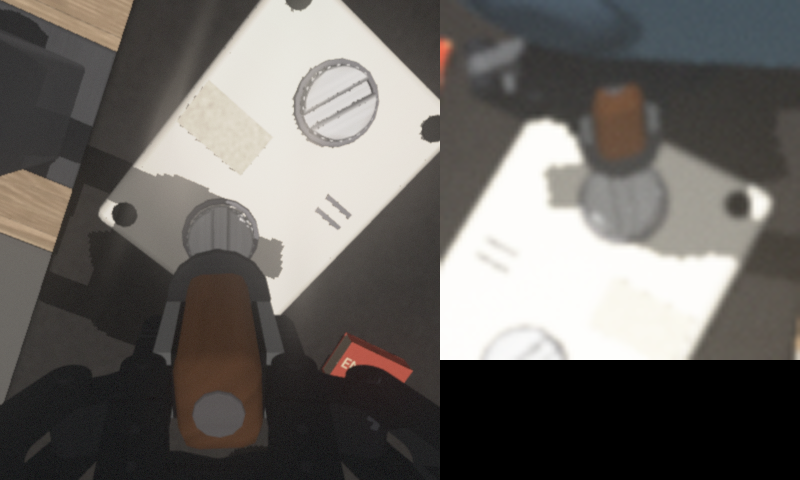

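The loose cap is centred at x≈320 in the wrist view (220 in the crop), with its slot vertical and in line with the blade. I'll go down.

Call:
arm_command --targets '[{"wx": 0, "wy": 0, "wz": 0, "tx": 0, "ty": 0, "tz": -1.2, "hand": 1}, {"wx": 0, "wy": 0, "wz": 0, "tx": 0, "ty": 0, "tz": -1.2, "hand": 1}, {"wx": 0, "wy": 0, "wz": 0, "tx": 0, "ty": 0, "tz": -0.8, "hand": 1}, {"wx": 0, "wy": 0, "wz": 0, "tx": 0, "ty": 0, "tz": -0.5, "hand": 1}, {"wx": 0, "wy": 0, "wz": 0, "tx": 0, "ty": 0, "tz": -0.4, "hand": 1}, {"wx": 0, "wy": 0, "wz": 0, "tx": 0, "ty": 0, "tz": -0.3, "hand": 1}, {"wx": 0, "wy": 0, "wz": 0, "tx": 0, "ty": 0, "tz": 0, "hand": 1}, {"wx": 0, "wy": 0, "wz": 0, "tx": 0, "ty": 0, "tz": 0, "hand": 1}]'

```text
time_s: 8.15
position: [0.4686, 0.0801, 0.1015]
tool_rot: [[-0.39, 0.921, 0.0], [0.921, 0.39, -0.0], [-0.0, 0.0, -1.0]]
force: [-0.2, 1.0, -0.5]
gripper_width: 0.0238
grip_force: 56.9
```

Call:
arm_command --targets '[{"wx": 0, "wy": 0, "wz": 0, "tx": 0, "ty": 0, "tz": -0.15, "hand": 1}, {"wx": 0, "wy": 0, "wz": 0, "tx": 0, "ty": 0, "tz": -0.1, "hand": 1}, {"wx": 0, "wy": 0, "wz": 0, "tx": 0, "ty": 0, "tz": -0.1, "hand": 1}, {"wx": 0, "wy": 0, "wz": 0, "tx": 0, "ty": 0, "tz": 0, "hand": 1}, {"wx": 0, "wy": 0, "wz": 0, "tx": 0, "ty": 0, "tz": 0, "hand": 1}]'

```text
time_s: 8.78
position: [0.4687, 0.0802, 0.0987]
tool_rot: [[-0.39, 0.921, -0.0], [0.921, 0.39, 0.0], [0.0, -0.0, -1.0]]
force: [-2.9, 0.4, 4.6]
gripper_width: 0.0239
grip_force: 57.7
```

Call:
arm_command --targets '[{"wx": 0, "wy": 0, "wz": 0, "tx": 0, "ty": 0, "tz": -0.08, "hand": 1}, {"wx": 0, "wy": 0, "wz": 0, "tx": 0, "ty": 0, "tz": 0, "hand": 1}, {"wx": 0, "wy": 0, "wz": 0, "tx": 0, "ty": 0, "tz": 0, "hand": 1}, {"wx": 0, "wy": 0, "wz": 0, "tx": 0, "ty": 0, "tz": 0, "hand": 1}]'

```text
time_s: 9.28
position: [0.4689, 0.0802, 0.0985]
tool_rot: [[-0.391, 0.921, -0.0], [0.921, 0.391, 0.0], [0.0, -0.0, -1.0]]
force: [-5.1, -0.2, 10.6]
gripper_width: 0.0239
grip_force: 58.2
```

Call:
arm_command --targets '[{"wx": 0, "wy": 0, "wz": -0.1, "tx": 0, "ty": 0, "tz": 0, "hand": 1}, {"wx": 0, "wy": 0, "wz": -0.1, "tx": 0, "ty": 0, "tz": 0, "hand": 1}, {"wx": 0, "wy": 0, "wz": -0.08, "tx": 0, "ty": 0, "tz": -0.02, "hand": 1}, {"wx": 0, "wy": 0, "wz": -0.08, "tx": 0, "ty": 0, "tz": -0.02, "hand": 1}, {"wx": 0, "wy": 0, "wz": -0.08, "tx": 0, "ty": 0, "tz": -0.02, "hand": 1}, {"wx": 0, "wy": 0, "wz": -0.08, "tx": 0, "ty": 0, "tz": -0.02, "hand": 1}, {"wx": 0, "wy": 0, "wz": 0, "tx": 0, "ty": 0, "tz": 0, "hand": 1}]'

```text
time_s: 10.15
position: [0.4699, 0.0801, 0.0981]
tool_rot: [[0.119, 0.993, 0.003], [0.993, -0.119, -0.0], [0.0, 0.003, -1.0]]
force: [-2.0, 0.8, 8.4]
gripper_width: 0.0235
grip_force: 58.4
```

```bash
python3 - <<'E'
from h import *
s=status.sense();print(s['position'],s['force'],s['wrist_torque'],np.degrees(np.arctan2(s['tool_rot'][1,0],s['tool_rot'][0,0])))
E
```

```text
[0.46986087 0.08010945 0.09805801] [-1.99977392  0.8028621   8.38177759] [0.0809907  0.44928817 0.03106354] 83.16962221437237
```

Call:
arm_command --targets '[{"wx": 0, "wy": 0, "wz": -0.08, "tx": 0, "ty": 0, "tz": -0.02, "hand": 1}, {"wx": 0, "wy": 0, "wz": -0.08, "tx": 0, "ty": 0, "tz": -0.02, "hand": 1}, {"wx": 0, "wy": 0, "wz": -0.08, "tx": 0, "ty": 0, "tz": -0.02, "hand": 1}, {"wx": 0, "wy": 0, "wz": -0.08, "tx": 0, "ty": 0, "tz": -0.02, "hand": 1}, {"wx": 0, "wy": 0, "wz": -0.08, "tx": 0, "ty": 0, "tz": -0.02, "hand": 1}, {"wx": 0, "wy": 0, "wz": 0, "tx": 0, "ty": 0, "tz": 0, "hand": 1}]'

```text
time_s: 10.9
position: [0.47, 0.08, 0.0971]
tool_rot: [[0.496, 0.868, 0.003], [0.868, -0.496, -0.0], [0.001, 0.003, -1.0]]
force: [-2.3, 0.4, 9.1]
gripper_width: 0.0239
grip_force: 58.3
```

```bash
python3 - <<'E'
from h import *
s=status.sense();print(s['position'],s['force'],s['wrist_torque'],np.degrees(np.arctan2(s['tool_rot'][1,0],s['tool_rot'][0,0])))
E
```

```text
[0.46995601 0.08004583 0.0971144 ] [-2.32736379  0.40106012  9.10650841] [-0.00382003  0.4933988   0.03084822] 60.25273198332913
```

Call:
arm_command --targets '[{"wx": 0, "wy": 0, "wz": -0.08, "tx": 0, "ty": 0, "tz": -0.02, "hand": 1}, {"wx": 0, "wy": 0, "wz": -0.08, "tx": 0, "ty": 0, "tz": -0.02, "hand": 1}, {"wx": 0, "wy": 0, "wz": -0.08, "tx": 0, "ty": 0, "tz": -0.02, "hand": 1}, {"wx": 0, "wy": 0, "wz": -0.08, "tx": 0, "ty": 0, "tz": -0.02, "hand": 1}, {"wx": 0, "wy": 0, "wz": 0, "tx": 0, "ty": 0, "tz": 0, "hand": 1}]'

```text
time_s: 11.52
position: [0.4699, 0.08, 0.0963]
tool_rot: [[0.744, 0.668, 0.003], [0.668, -0.744, -0.0], [0.002, 0.002, -1.0]]
force: [-1.9, -0.6, 9.4]
gripper_width: 0.0237
grip_force: 58.3
```

```bash
python3 - <<'E'
from h import *
s=status.sense();print(s['position'],s['force'],s['wrist_torque'],np.degrees(np.arctan2(s['tool_rot'][1,0],s['tool_rot'][0,0])))
E
```

```text
[0.46994971 0.07996803 0.09628954] [-1.92669634 -0.58664665  9.35640221] [-0.1049229   0.46189594  0.04577248] 41.918567381332004
```

Call:
arm_command --targets '[{"wx": 0, "wy": 0, "wz": -0.06, "tx": 0, "ty": 0, "tz": -0.015, "hand": 1}, {"wx": 0, "wy": 0, "wz": -0.06, "tx": 0, "ty": 0, "tz": -0.015, "hand": 1}, {"wx": 0, "wy": 0, "wz": 0, "tx": 0, "ty": 0, "tz": 0, "hand": 1}]'

```text
time_s: 11.9
position: [0.4699, 0.08, 0.096]
tool_rot: [[0.819, 0.574, 0.003], [0.574, -0.819, -0.001], [0.002, 0.002, -1.0]]
force: [-1.4, 0.2, 8.4]
gripper_width: 0.0238
grip_force: 58.4
```

```bash
python3 - <<'E'
from h import *
s=status.sense();print(s['position'],s['force'],s['wrist_torque'],np.degrees(np.arctan2(s['tool_rot'][1,0],s['tool_rot'][0,0])))
E
```

```text
[0.46994573 0.07996505 0.09600059] [-1.4318002   0.24856499  8.3768678 ] [-0.09975525  0.45989881  0.0511397 ] 35.05796291190183
```

Still turning and sinking freely, so I'll carry on until the torque rises.

Call:
arm_command --targets '[{"wx": 0, "wy": 0, "wz": -0.06, "tx": 0, "ty": 0, "tz": -0.015, "hand": 1}, {"wx": 0, "wy": 0, "wz": -0.06, "tx": 0, "ty": 0, "tz": -0.015, "hand": 1}, {"wx": 0, "wy": 0, "wz": 0, "tx": 0, "ty": 0, "tz": 0, "hand": 1}]'

```text
time_s: 12.28
position: [0.47, 0.08, 0.0959]
tool_rot: [[0.881, 0.473, 0.003], [0.473, -0.881, -0.0], [0.002, 0.002, -1.0]]
force: [-2.0, -0.1, 10.1]
gripper_width: 0.024
grip_force: 61.1
```

```bash
python3 - <<'E'
from h import *
s=status.sense();print(s['position'],s['force'],s['wrist_torque'],np.degrees(np.arctan2(s['tool_rot'][1,0],s['tool_rot'][0,0])),s['joints'])
E
```

```text
[0.47000349 0.08004741 0.09589498] [-1.98484349 -0.07896157 10.09604771] [-0.02600471  0.57264073  0.21779836] 28.21542848271714 [-3.98573520e+00  5.69712268e-01  1.19611856e+02 -2.01461381e-02
  5.96564561e+01  5.78091019e+01]
```

The torque jumped from 0.05 to 0.22 N m and the sinking stopped at 2.6 mm, so the cap is at its stop. I'll relieve the blade within its play, lift, and go back to the holder.

Call:
arm_command --targets '[{"wx": 0, "wy": 0, "wz": 0, "tx": 0, "ty": 0, "tz": 0, "hand": 1}, {"wx": 0, "wy": 0, "wz": 0.1, "tx": 0, "ty": 0, "tz": 0, "hand": 1}, {"wx": 0, "wy": 0, "wz": 0.1, "tx": 0, "ty": 0, "tz": 0.2, "hand": 1}, {"wx": 0, "wy": 0, "wz": 0, "tx": 0, "ty": 0, "tz": 1, "hand": 1}, {"wx": 0, "wy": 0, "wz": 0, "tx": 0, "ty": 0, "tz": 2, "hand": 1}, {"wx": 0, "wy": 0, "wz": 0, "tx": 0, "ty": 0, "tz": 2, "hand": 1}, {"wx": 0, "wy": 0, "wz": -0.087, "tx": 0, "ty": -5, "tz": 0, "hand": 1}, {"wx": 0, "wy": 0, "wz": -0.087, "tx": 0, "ty": -5, "tz": 0, "hand": 1}, {"wx": 0, "wy": 0, "wz": -0.087, "tx": 0, "ty": -5, "tz": 0, "hand": 1}, {"wx": 0, "wy": 0, "wz": -0.087, "tx": 0, "ty": -5, "tz": 0, "hand": 1}, {"wx": 0, "wy": 0, "wz": -0.087, "tx": 0, "ty": -5, "tz": 0, "hand": 1}, {"wx": 0, "wy": 0, "wz": 0, "tx": 0, "ty": -5, "tz": 0, "hand": 1}, {"wx": 0, "wy": 0, "wz": 0, "tx": 0, "ty": 0, "tz": 0, "hand": 1}, {"wx": 0, "wy": 0, "wz": 0, "tx": 0, "ty": 0, "tz": 0, "hand": 1}]'

```text
time_s: 14.02
position: [0.4682, -0.2194, 0.1457]
tool_rot: [[0.968, 0.253, -0.0], [0.253, -0.968, 0.001], [-0.0, -0.001, -1.0]]
force: [0.2, 0.3, -1.2]
gripper_width: 0.0242
grip_force: 57.3
```

```bash
python3 - <<'E'
from h import *
s=status.sense();C=cam('wrist');w=snapshot('wrist');t=snapshot('side')
print(s['position'],np.degrees(np.arctan2(s['tool_rot'][1,0],s['tool_rot'][0,0])),s['force'])
o=np.zeros((480,800,3),np.uint8);o[:,:440]=w[:,100:540]
o[:240,440:740]=cv2.resize(t[200:280,280:380],(300,240),interpolation=2)
o[240:,440:740]=cv2.resize(t[325:435,235:340],(300,240),interpolation=2);save('w6',o)
E
```

```text
[ 0.46822559 -0.21940933  0.14573065] 14.64128346908939 [ 0.19897555  0.3430398  -1.18516368]
```

View pics/w6.png

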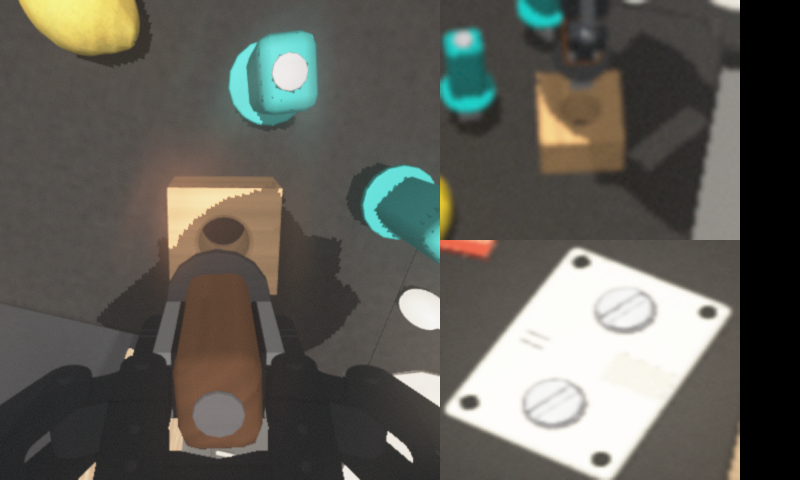

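The two slots are now parallel, so the cap is home, and the screwdriver hangs straight above the hole at (223,235). I'll insert it.

Call:
arm_command --targets '[{"wx": 0, "wy": 0, "wz": 0, "tx": 0, "ty": -0.25, "tz": 0, "hand": 1}, {"wx": 0, "wy": 0, "wz": 0, "tx": 0, "ty": 0, "tz": -1.5, "hand": 1}, {"wx": 0, "wy": 0, "wz": 0, "tx": 0, "ty": 0, "tz": -1.5, "hand": 1}, {"wx": 0, "wy": 0, "wz": 0, "tx": 0, "ty": 0, "tz": -1.5, "hand": 1}, {"wx": 0, "wy": 0, "wz": 0, "tx": 0, "ty": 0, "tz": -1.5, "hand": 1}, {"wx": 0, "wy": 0, "wz": 0, "tx": 0, "ty": 0, "tz": -0.9, "hand": 1}, {"wx": 0, "wy": 0, "wz": 0, "tx": 0, "ty": 0, "tz": -0.4, "hand": 1}, {"wx": 0, "wy": 0, "wz": 0, "tx": 0, "ty": 0, "tz": 0, "hand": 1}, {"wx": 0, "wy": 0, "wz": 0, "tx": 0, "ty": 0, "tz": 0, "hand": 1}]'

```text
time_s: 15.25
position: [0.4689, -0.2227, 0.0734]
tool_rot: [[0.967, 0.254, 0.001], [0.254, -0.967, -0.001], [0.001, 0.001, -1.0]]
force: [0.5, 0.5, -0.6]
gripper_width: 0.0239
grip_force: 57.3
```

Call:
arm_command --targets '[{"wx": 0, "wy": 0, "wz": 0, "tx": 0, "ty": 0, "tz": -0.2, "hand": 1}, {"wx": 0, "wy": 0, "wz": 0, "tx": 0, "ty": 0, "tz": 0, "hand": 1}, {"wx": 0, "wy": 0, "wz": 0, "tx": 0, "ty": 0, "tz": 0, "hand": 1}, {"wx": 0, "wy": 0, "wz": 0, "tx": 0, "ty": 0, "tz": 0, "hand": -1}, {"wx": 0, "wy": 0, "wz": 0, "tx": 0, "ty": 0, "tz": 0, "hand": -1}, {"wx": 0, "wy": 0, "wz": 0, "tx": 0, "ty": 0, "tz": 0, "hand": -1}, {"wx": 0, "wy": 0, "wz": 0, "tx": 0, "ty": 0, "tz": 0, "hand": -1}, {"wx": 0, "wy": 0, "wz": 0, "tx": 0, "ty": 0, "tz": 0, "hand": -1}, {"wx": 0, "wy": 0, "wz": 0, "tx": 0, "ty": 0, "tz": 0, "hand": -1}, {"wx": 0, "wy": 0, "wz": 0, "tx": 0, "ty": 0, "tz": 2.5, "hand": -1}, {"wx": 0, "wy": 0, "wz": 0, "tx": 0, "ty": 0, "tz": 3.5, "hand": -1}, {"wx": 0, "wy": 0, "wz": 0, "tx": 0, "ty": 0, "tz": 4, "hand": -1}, {"wx": 0, "wy": 0, "wz": 0, "tx": 0, "ty": 0, "tz": 4, "hand": -1}, {"wx": 0, "wy": 0, "wz": 0, "tx": 0, "ty": 0, "tz": 2, "hand": -1}, {"wx": 0, "wy": 0, "wz": 0, "tx": 0, "ty": 0, "tz": 0, "hand": -1}, {"wx": 0, "wy": 0, "wz": 0, "tx": 0, "ty": 0, "tz": 0, "hand": -1}]'

```text
time_s: 17.25
position: [0.4679, -0.2219, 0.2294]
tool_rot: [[0.967, 0.254, -0.002], [0.254, -0.967, 0.001], [-0.001, -0.002, -1.0]]
force: [-0.4, -0.1, -0.1]
gripper_width: 0.0853
grip_force: 0.0
```

```bash
python3 - <<'E'
from h import *
s=status.sense();C=cam('wrist');w=snapshot('wrist');save('w7',w)
print(s['time_s'],s['position'],s['gripper_width'],s['force'])
h=cv2.cvtColor(np.ascontiguousarray(w),cv2.COLOR_RGB2HSV)
p=proj(C,(.468,-.222,.12)).astype(int);q=proj(C,(.468,-.222,.052)).astype(int);print('expect top',p,'guard',q)
x0,y0=p-[45,60]; c=h[y0:y0+100,x0:x0+90]
m=((c[...,1]<60)&(c[...,2]>80)).astype(np.uint8)
n,_,st,ce=cv2.connectedComponentsWithStats(m)
for i in range(1,n):
    if st[i,4]>60: print('grey blob',st[i,2:],ce[i]+[x0,y0],ray(C,*(ce[i]+[x0,y0]),.12))
E
```

```text
17.25 [ 0.46789461 -0.22194927  0.22941827] 0.08533857494179946 [-0.35777291 -0.08366582 -0.12523128]
expect top [319 236] guard [319 211]
grey blob [ 54  45 702] [315.43874644 199.57977208] [ 0.48960327 -0.21359879  0.12      ]
grey blob [ 23  22 372] [320.05107527 238.33333333] [ 0.46689693 -0.22246702  0.12      ]
grey blob [ 48  21 648] [306.45833333 267.60339506] [ 0.44613151 -0.21912202  0.12      ]
```

The handle's top is at (0.467, -0.222), right where an upright, seated screwdriver should be. I'll hand the job in.

```bash
python3 -c "
from workcell import ticket
print(ticket.job_done())"
```

```text
the job is handed in; nothing more can be done
None
```

The loose cap was turned clockwise until the torque jumped at its stop, the screwdriver stands back in its holder with the gripper clear of it, and I handed the job in at about 17 s; no verdict came back.

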